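Grade a bearing preload spring on the spring tester

TASK

Push the spring that stands on the green spring tester straight down until the top of its cap is level with the tip of the height pointer and not beyond, hold it there for a second and read the load; never load the scale beyond 25 N. Then let it up and stand it upright in the grey tray: in the pocket beside the tab if it carried less than 5 N, in the middle pocket for 5 to 11 N, in the pocket farthest from the tab for more than 11 N. Leave the pointer at its setting and the other springs where they are.

Things in the scene. Friction and masses are not known exactly. Their poses are not given: they have to be found in the camera images.
- spring_p: upright coil spring, 50 mm tall, 50 g; dark steel foot disc 34 mm across, 6 mm thick, 14 mm hole; coil 23 mm across; solid steel cap 28 mm across, 12 mm thick, to press on or grip. Coil closes solid after 22 mm. Origin: centre of the underside, z up. All three springs look alike but differ in stiffness, unknown which; one stands on the tester plate, two wait on the wooden block
- spring_q: coil spring, same look and sizes as spring_p; same origin and axes
- spring_r: coil spring, same look and sizes as spring_p; same origin and axes
- top_p (a point): centre of the top face of spring_p's cap; goes down as the spring is pressed
- top_q (a point): centre of the top face of spring_q's cap; goes down as the spring is pressed
- top_r (a point): centre of the top face of spring_r's cap; goes down as the spring is pressed
- tester: green box 180 (its x) x 120 x 36 mm high, fixed. At its -x part a steel load plate 68 mm across; at its +x part a white dial 72 mm across, 92 mm from the plate axis, top 45 mm above the table; 50 mm from the plate axis on the +y side an upright aluminium column 16 x 10 mm, top 118 mm above the table. Origin: centre of the underside, z up
- plate_top (a point): centre of the load plate's top face, 48 mm above the table when unloaded; a stud 10 mm across and 10 mm high stands here inside the spring's hole. The plate sinks 0.2 mm for every newton on it
- mark (a point): tip of the height pointer, on its top face: steel finger 8 mm wide, 3 mm thick, reaching from a clamp on the column towards the spring, ending 21 mm from the plate axis. Set 12 to 16 mm below the top of the unloaded spring, held by friction only. Clamp 22 mm wide, 42 to 58 mm from the plate axis, black screw on its +x side
- needle (a joint): dial needle, rad: 0.2 per newton of load on the plate (5 N reads 1.0, 11 N 2.2, 25 N 5.0), clockwise from above; at 0 it points to the tester's -x. The spring's own weight shows as about 0.5 N and may be counted in. Heavy dial marks at 5 and 11 N, thin ones at 0, 10, 15, 20, 25 N
- peak_hand (a joint): brass hand over the dial with a peg that the needle pushes along; it stays at the highest reading so far (rad, same scale as the needle, within 0.1), so it still shows the peak load after the spring is let up. Leave it alone
- rack: wooden block 140 mm (its x) by 60 mm and 48 mm high, fixed, with two studs 70 mm apart on which the other two springs wait. Origin: centre of the underside
- tray: grey tray 100 mm (its x) by 270 mm (its y), walls 24 mm high and 4 mm thick, fixed, with three equal pockets (92 by 85 mm, floor 4 mm above the table) in a row along its y, and a flat 50 mm wide tab sticking out of its +y end. Origin: centre of the underside
- pocket_tab (a point): centre of the floor of the pocket beside the tab (less than 5 N)
- pocket_mid (a point): centre of the floor of the middle pocket (5 to 11 N)
- pocket_end (a point): centre of the floor of the pocket farthest from the tab (more than 11 N)
Mind the look-alikes: they are no part of the job. What is shaped like the spring_p but turquoise or yellow is not meant.

How it is judged:
By the outcome, as a careful person would: the job done as asked, in the order asked, and still so for the second after the job is handed in, with the robot touching nothing.
It also fails if it takes over 58 s, if anything falls off the work surface, if the arm or the gripper's body presses on something with over 40 N, if the wrist force passes 120 N, or if a joint passes its speed limit or range.

ROBOT

A 7-joint arm with a two-finger parallel gripper is mounted at the origin on the work surface. World frame = base frame: x ahead of the robot, y to its left, z up, the work surface at z = 0. Lengths are in m, angles in rad, forces in N, time in s.
With the tool pointing down it reaches from about 0.425 to 0.875 m from the base axis. Payload 4.7 kg.
Tool frame: the origin (TCP) lies at the very end of the fingers, on their centre line; the grasp point (between the pads) lies 19 mm behind it; z points along the fingers, y is the line along which they close (so a half turn about z gives the same grasp; the last joint's range is limited). The gripper opens to 87 mm and grips with 3 to 60 N. Pads are 19 mm wide; open, the fingers measure 117 mm over their backs; the gripper's body (75 mm by 190 mm) begins 51 mm behind the grasp point.
Start: joints at [1.265, 0.321, -0.07, 1.45, 0.023, 1.371, -0.057], TCP at [0.204, -0.617, 0.223] pointing down, gripper open.
Joint ranges: [-2.86, 2.86], [-0.3, 2.09], [-1.38, 1.24], [0.06, 2.45], [-1.56, 4.7], [0.09, 2.05], [-2.69, 2.69]. Speed limits (rad/s): [2.57, 2.57, 3.14, 3.14, 3.14, 3.14, 3.14].

INTERFACE

Orientations are given as a rotation vector (axis times angle).
In Python, from bench import ctrl, get_image, job gives the robot as it stands.
- The arm moves only by the shell command python3 -m crank 'ROWS' [FORCE]. ROWS is JSON, a list that holds one entry, the list of rows, each a list of 5 numbers: the shift along the tool's x, y, z in mm, then the turn about the tool's z in rad, then the closure, from -1 (fully open) to 1 (shut), so that 0 is half open. A call has 1 to 10 rows; each row shifts and turns the commanded pose from where the row before left it, along the tool's axes as they then stand; what a row does not reach is not made up. A row lasts 1/12 s, in which the tool goes at most 41.7 mm and 7.16 degrees, less where a joint would pass 70% of its speed; a pose out of reach is approached as far as the arm can. A call with a gripper value outside its range is refused whole. The fingers move at their own pace and stop on an object; FORCE is the grip in N (left out, the last holds). Time passes only in rows, so rows that do not move let the fingers close. It gives the time, the measured TCP pose, the force, the opening and the grip force at its end, in the units of the state.
- ctrl.get_state(): the state, without advancing time (a new reading comes with each control period).
- get_image(name): name is "scene" or "top" or "wrist"; returns a dict with "pixels" (400x640x3 uint8, red, green, blue), "fx", "fy", "cx", "cy" (pixels), "k1" (the pictures are not rectified: a ray, as slopes to the right and down, at radius r is drawn at 1 + k1 r^2 times it, then the intrinsics apply), "T" (4x4, takes a point from camera to world coordinates); the wrist camera has in their place "T_tool_cam" (4x4, takes a point from camera to tool coordinates, whose origin is the TCP and whose axes are the flange's). Camera axes: x right, y down, z forward; pixel columns grow to the right and rows downward; lengths in m; the calibration is good to about 2 mm. A picture is of the moment at which its call begins: read the wrist's pose just before it. There is no depth.
- job.close_job(): hands the job in; it is judged then, once.
The state is a dict: "time": time; "joint_positions": joint angles; "qd": joint speeds; "joint_torque": joint torques, N m; "position": TCP position; "tool_rot": TCP orientation; "ft_force": force on the tool from outside, world axes, zero at the start; "torque": the same for the moment, N m; "grip_width": opening from 0.0 (shut) to 1.0 (fully open); "grip_force": force on a finger pad.
Only numpy, scipy, OpenCV 4.12 (cv2) and the standard library are available. Lean on these libraries where they do the work, as an engineer would, in place of code of your own. Each camera call takes 0.05 s, during which the arm holds its last target. There are 200 camera calls.

## Working session

There is one attempt and no reset: what is moved stays moved. The work goes in short steps, Python scripts to look and compute and a shell command to move; the robot and the scene stay as the last step left them, time stands still between calls to the robot, and variables do not carry over. Pictures are saved under pics/ and viewed, at most 10 in all, crops included, and the job is handed in when it is done.

```bash
ls; mkdir -p pics; cat > h.py <<'E'
import numpy as np, cv2
from bench import ctrl, get_image, job
from scipy.spatial.transform import Rotation as R
def snap(n,f=None):
    s=ctrl.get_state(); d=get_image(n)
    if 'T' not in d or n=='wrist':
        T=np.eye(4);T[:3,:3]=R.from_rotvec(s['tool_rot']).as_matrix();T[:3,3]=s['position'];d['T']=T@np.array(d['T_tool_cam'])
    if f: cv2.imwrite(f,d['pixels'][:,:,::-1]); np.savez(f+'.npz',**{k:np.array(v) for k,v in d.items()})
    return d
def load(f): return dict(np.load(f+'.npz'))
def ray(d,u,v):
    K=np.array([[d['fx'],0,d['cx']],[0,d['fy'],d['cy']],[0,0,1.]])
    p=cv2.undistortPoints(np.array([[[u,v]]],float),K,np.array([d['k1'],0,0,0.]))[0,0]
    # forward r*(1+k1 r^2) matches cv2 model
    T=np.array(d['T']); r=T[:3,:3]@np.array([p[0],p[1],1]); return T[:3,3],r
def onz(d,u,v,z):
    o,r=ray(d,u,v); return o+r*(z-o[2])/r[2]
def proj(d,P):
    T=np.linalg.inv(np.array(d['T'])); p=T[:3,:3]@np.array(P,float)+T[:3,3]; p=p[:2]/p[2]; p=p*(1+d['k1']*(p@p))
    return np.array([d['fx']*p[0]+d['cx'],d['fy']*p[1]+d['cy']])
def tri(a,b):
    A=np.zeros((3,3));y=np.zeros(3)
    for d,u,v in (a,b):
        o,r=ray(d,u,v); r=r/np.linalg.norm(r); M=np.eye(3)-np.outer(r,r);A+=M;y+=M@o
    return np.linalg.solve(A,y)
E
python3 - <<'E'
from h import *
s=ctrl.get_state();print({k:np.round(v,3) for k,v in s.items()})
print(R.from_rotvec(s['tool_rot']).as_matrix().round(3))
for n in('scene','top'):
    d=snap(n,f'pics/{n}0.png');print(n,d['fx'],d['k1'],d['T'].round(3).tolist())
E
```

```text
pics
{'time': np.float64(0.0), 'joint_positions': array([ 1.265,  0.322, -0.07 ,  1.452,  0.023,  1.371, -0.057]), 'qd': array([-0.   ,  0.   ,  0.001,  0.003, -0.001,  0.001, -0.   ]), 'joint_torque': array([ 0.0000e+00, -4.9127e+01, -4.0300e-01, -3.1253e+01, -6.4000e-02,
        4.3000e-02,  0.0000e+00]), 'position': array([ 0.204, -0.617,  0.221]), 'tool_rot': array([-3.1e+00, -5.0e-01,  1.0e-03]), 'ft_force': array([0.813, 0.031, 0.145]), 'torque': array([-0.029, -0.013,  0.027]), 'grip_force': np.float64(0.0), 'grip_width': np.float64(1.0)}
[[ 0.949  0.314 -0.001]
 [ 0.314 -0.949  0.002]
 [-0.    -0.002 -1.   ]]
scene 488.263999757477 -0.026734455891283725 [[0.851, 0.395, -0.345, 0.892], [0.525, -0.629, 0.573, -0.639], [0.009, -0.669, -0.743, 0.878], [0.0, 0.0, 0.0, 1.0]]
top 398.50233068324036 -0.10239984368573822 [[-0.025, -0.989, 0.144, 0.358], [-1.0, 0.023, -0.016, -0.031], [0.013, -0.144, -0.989, 1.169], [0.0, 0.0, 0.0, 1.0]]
```

View pics/top0.png

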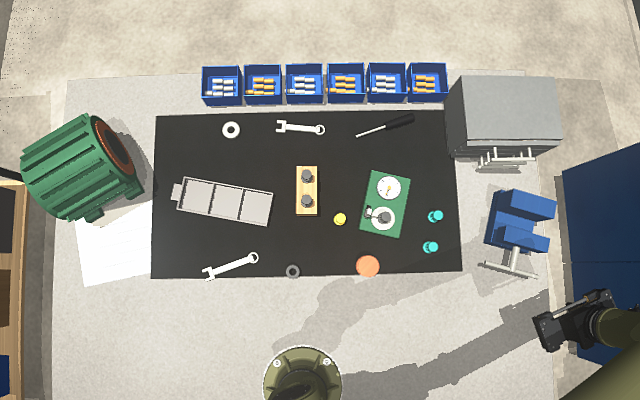

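View pics/scene0.png

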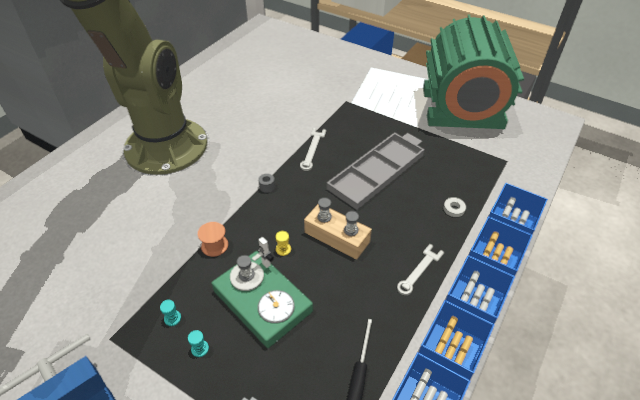

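The top view shows the tester at about (385,203): plate at (383,217), dial at (388,187), pointer column on the left near (370,212). The rack is at (306,190) and the tray at (222,202), with its tab on the left (+y). The scene view agrees. Next I'll get the world coordinates.

```bash
python3 - <<'E'
from h import *
d=load('pics/top0.png'); s=load('pics/scene0.png')
im=d['pixels']; hsv=cv2.cvtColor(im,cv2.COLOR_RGB2HSV)
m=cv2.inRange(hsv,(55,90,30),(85,255,200)); m[:, :300]=0;m[:,430:]=0
c=max(cv2.findContours(m,0,2)[0],key=cv2.contourArea); b=cv2.boxPoints(cv2.minAreaRect(c))
print('green',b.round(1).tolist(),[onz(d,*p,.036)[:2].round(4).tolist() for p in b])
m=cv2.inRange(hsv,(0,0,90),(180,40,255)); m[:, :165]=0;m[:,285:]=0;m[:165]=0;m[235:]=0
m=cv2.morphologyEx(m,3,np.ones((7,7)))
c=max(cv2.findContours(m,0,2)[0],key=cv2.contourArea); b=cv2.boxPoints(cv2.minAreaRect(c))
print('tray',b.round(1).tolist(),[onz(d,*p,.024)[:2].round(4).tolist() for p in b])
crop=lambda im,y,x,h,w,k:cv2.resize(im[y:y+h,x:x+w],None,fx=k,fy=k,interpolation=2)
a=crop(im,160,340,90,90,6); b2=crop(s['pixels'],220,205,135,115,4)
out=np.zeros((540,1000,3),np.uint8); out[:540,:540]=a; out[:540,540:1000]=b2
cv2.imwrite('pics/c1.png',out[:,:,::-1][:, :, :]); 
cv2.imwrite('pics/c1.png',cv2.resize(out[:,:,::-1],(800,432)))
E
```

```text
green [[358.70001220703125, 229.6999969482422], [370.70001220703125, 169.5], [410.5, 177.5], [398.5, 237.6999969482422]] [[0.4385, -0.1714], [0.6132, -0.214], [0.5871, -0.3302], [0.4126, -0.2848]]
tray [[168.0, 208.0], [174.3000030517578, 173.8000030517578], [273.20001220703125, 192.10000610351562], [266.79998779296875, 226.3000030517578]] [[0.5154, 0.3814], [0.6173, 0.3653], [0.5551, 0.072], [0.4555, 0.0913]]
```

View pics/c1.png

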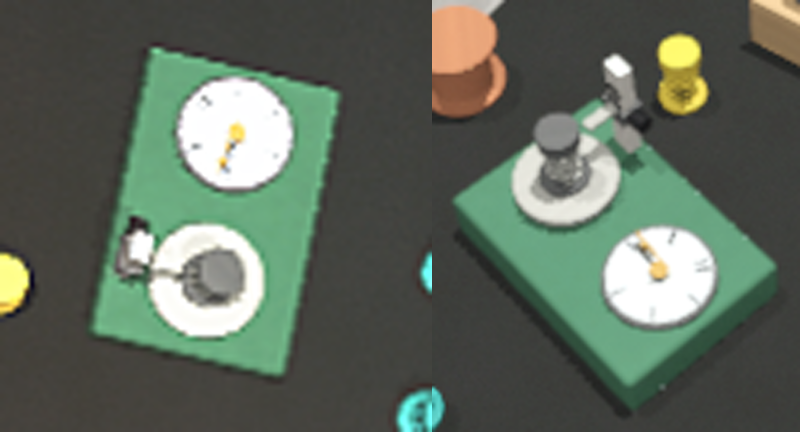

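```bash
python3 - <<'E'
from h import *
d=load('pics/top0.png'); s=load('pics/scene0.png')
print('cap top', onz(d,385.8,217.3,.098))
print('cap scene',onz(s,205+ (557-432)/3.2,220+128/3.2,.098))
im=d['pixels']; hsv=cv2.cvtColor(im,cv2.COLOR_RGB2HSV)
w=snap('wrist','pics/w0.png'); print(w['T_tool_cam'].round(3),w['fx'],w['k1'])
st=ctrl.get_state(); Rm=R.from_rotvec(st['tool_rot']).as_matrix()
print(1000*Rm.T@(np.array([.43,-.235,.221])-st['position']))
E
```

```text
cap top [ 0.4658619  -0.23912585  0.098     ]
cap scene [ 0.46793703 -0.23935525  0.098     ]
[[ 0.    -0.965 -0.263  0.071]
 [ 1.     0.    -0.    -0.001]
 [ 0.    -0.263  0.965 -0.161]
 [ 0.     0.     0.     1.   ]] 336.40010389509615 -0.05464435487657584
[ 334.38696703 -291.31299301    1.11321486]
```

```bash
python3 -m crank '[[[15,-11,0,0,-1],[30,-22,0,0,-1],[31,-23,0,0,-1],[31,-23,0,0,-1],[31,-23,0,0,-1],[31,-23,0,0,-1],[31,-23,0,0,-1],[31,-23,0,0,-1],[31,-23,0,0,-1],[31,-23,0,0,-1]]]'; python3 -m crank '[[[31,-23,0,0,-1],[30,-22,0,0,-1],[13,-10,0,-0.11,-1],[0,0,0,-0.12,-1],[0,0,0,-0.12,-1],[0,0,0,-0.12,-1],[0,0,0,-0.12,-1],[0,0,0,-0.12,-1],[0,0,0,-0.12,-1],[0,0,0,-0.12,-1]]]'
```

```text
time: 0.98
position: [0.4148, -0.3172, 0.2225]
tool_rot: [3.101, 0.5, -0.0]
ft_force: [1.6, -0.4, 0.4]
grip_width: 1.001
grip_force: 0.0
time: 1.82
position: [0.467, -0.2434, 0.2223]
tool_rot: [-2.523, -1.871, 0.001]
ft_force: [0.7, -0.4, -0.4]
grip_width: 0.998
grip_force: 0.0
```

```bash
python3 -m crank '[[[0,0,0,-0.05,-1],[0,0,0,0,-1],[0,0,0,0,-1]]]' 10; python3 - <<'E'
from h import *
w=snap('wrist','pics/w1.png')
E
```

```text
time: 2.07
position: [0.4671, -0.2434, 0.2224]
tool_rot: [-2.484, -1.924, 0.0]
ft_force: [-0.4, -0.5, 0.0]
grip_width: 0.999
grip_force: 0.0
```

View pics/w1.png

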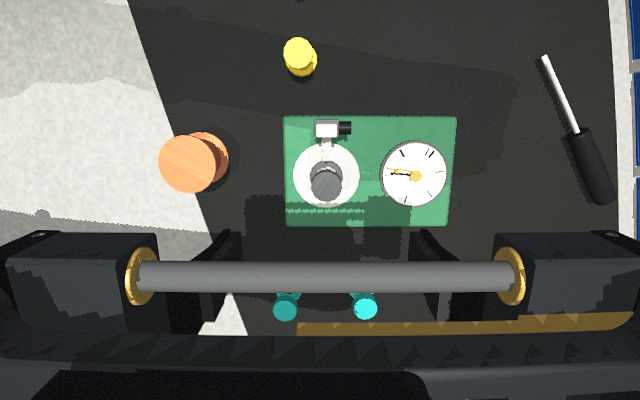

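The wrist view shows the cap at (326,175), the pointer finger running from the clamp at (327,130) down to about (326,152), and the dial at (415,175) reading near 0. Next I'll take two lower views with a baseline.

```bash
python3 -m crank '[[[-5,-15,28,0,-1],[-5,-15,28,0,-1],[0,-10,28,0,-1],[0,0,0,0,-1],[0,0,0,0,-1],[0,0,0,0,-1]]]' && python3 -c "
from h import *
snap('wrist','pics/wa.png')" && python3 -m crank '[[[0,20,0,0,-1],[0,30,0,0,-1],[0,30,0,0,-1],[0,0,0,0,-1],[0,0,0,0,-1],[0,0,0,0,-1]]]' && python3 - <<'E'
from h import *
snap('wrist','pics/wb.png')
o=[]
for f in('a','b'):
    d=load(f'pics/w{f}.png'); u,v=proj(d,[.467,-.239,.09]).astype(int); print(f,u,v)
    x=np.clip(u-67,0,640-133);y=np.clip(v-110,0,400-180)
    print(x,y); o.append(cv2.resize(d['pixels'][y:y+180,x:x+133],None,fx=3,fy=3,interpolation=2))
cv2.imwrite('pics/c2.png',np.hstack(o)[:,:,::-1])
E
```

```text
time: 2.62
position: [0.4277, -0.2437, 0.1403]
tool_rot: [2.48, 1.924, 0.002]
ft_force: [1.5, 0.0, -0.8]
grip_width: 1.002
grip_force: 0.0
time: 3.17
position: [0.504, -0.2631, 0.1395]
tool_rot: [2.481, 1.926, 0.001]
ft_force: [-1.2, -0.9, 0.2]
grip_width: 0.997
grip_force: 0.0
a 382 198
315 88
b 261 199
194 89
```

View pics/c2.png

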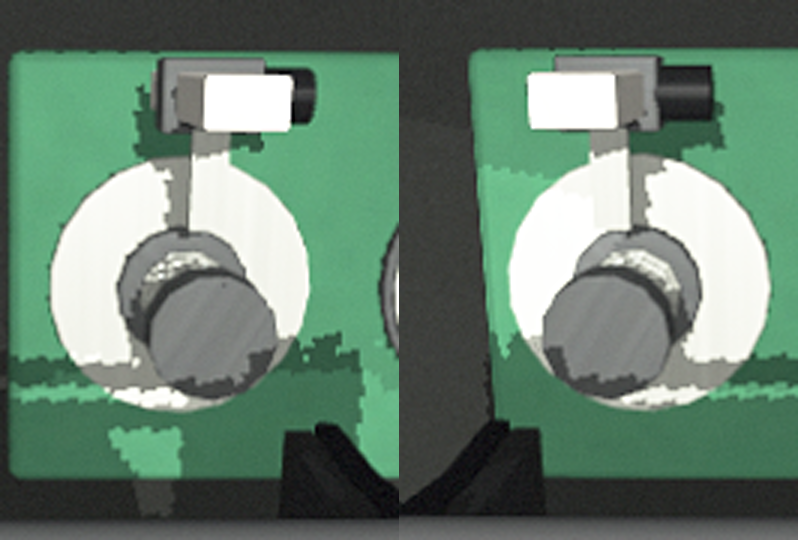

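The close-ups show the cap tops centred near (213,342) and (607,335). The pointer's dark side edge ends at its tip near (188,231) in the left view and (631,231) in the right. I'll stretch the contrast so the white finger stands out from the white plate.

```bash
python3 - <<'E'
from h import *
o=[]
for f,x,y in(('a',315,88),('b',194,89)):
    d=load(f'pics/w{f}.png'); x+=40 if f=='a' else 45; y+=38
    c=d['pixels'][y:y+50,x:x+50].astype(float).mean(2)
    g=cv2.resize(c,None,fx=8,fy=8,interpolation=0)
    o.append(np.clip((g-170)*3,0,255)); print(f,x,y, c.max())
    print(d['pixels'][y+20:y+45,x+5:x+35].mean(2).astype(int)[::2])
cv2.imwrite('pics/c3.png',np.hstack(o))
E
```

```text
a 355 126 255.0
[[250 249 249 249 250 250 250 253 253 253 254 238 170 137 140 138 138 139
  126 237 249 246 245 245 245 245 245 244 243 244]
 [250 248 249 249 249 248 248 249 252 200 125 134 138 142 136 138 140 128
  163 239 247 246 245 245 245 245 245 243 243 244]
 [249 248 248 249 249 248 248 249 249 253 207 136 141 142 138 137 139 127
  161 240 246 245 244 244 245 245 245 243 243 244]
 [249 248 248 249 249 248 248 249 249 252 203 135 139 142 139 138 138 125
  179 241 246 245 244 243 244 245 244 243 243 243]
 [249 248 247 249 249 247 248 248 249 250 236 170 139 142 139 137 138 115
  198 243 245 244 243 243 244 244 244 243 242 242]
 [248 247 248 249 248 247 247 247 247 248 253 206 135 140 138 136 139 116
  199 242 244 244 244 243 243 244 243 242 242 243]
 [248 247 247 248 247 247 247 247 249 238 230 181 138 141 137 136 139 110
  214 244 243 243 243 243 243 244 243 241 241 242]
 [248 247 247 248 247 246 246 248 252 206 133 137 141 142 137 136 139 104
  230 246 244 243 243 242 243 244 242 241 241 242]
 [248 246 246 247 247 245 246 247 249 236 174 140 145 136 128 131 139 103
  231 246 
[... 1601 characters left out ...]
54 254 254 254 253 244 243 244
  244 244 244 245 245 243 244 248 229 138 116 121]
 [254 254 254 253 254 254 254 254 254 254 254 254 254 254 253 252 252 254
  252 228 218 216 219 212 218 223 188 112  65  67]
 [254 254 254 254 254 254 254 254 254 254 254 254 254 254 255 255 235 143
  116 133 147 160 166 158 146 117  65  96 118 117]
 [254 254 254 253 253 253 254 254 254 254 254 254 255 255 230 146 152 159
  162 163 163 159 153 157 148 142 144 141 143 144]
 [254 253 254 253 253 253 253 253 254 254 255 255 230 127 149 165 167 163
  159 162 158 156 142 133 135 133 131 132 133 130]][ WARN:0@0.243] global loadsave.cpp:1063 imwrite_ Unsupported depth image for selected encoder is fallbacked to CV_8U.
```

View pics/c3.png

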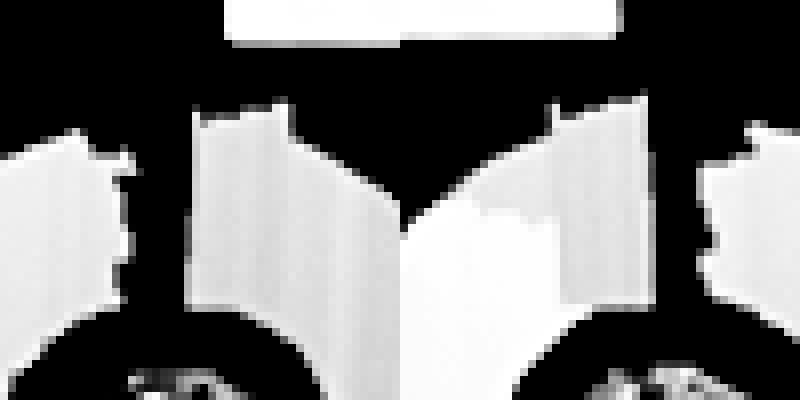

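The stretched crops isolate the finger: its tip edge is at row ≈164.1 in a and 165.1 in b. Its left edge is at 377.6 in a and 258.5 in b, and its right edge in b is 270.5. I'll triangulate the tip, and use the cap and plate as height references.

```bash
cat >> h.py <<'E'
def circles(d,c,rlo,rhi,k=4,p2=30):
    x,y=int(c[0])-60,int(c[1])-60
    g=cv2.cvtColor(d['pixels'],cv2.COLOR_RGB2GRAY)[max(y,0):y+120,max(x,0):x+120]
    g=cv2.resize(g,None,fx=k,fy=k,interpolation=2)
    h=cv2.HoughCircles(g,cv2.HOUGH_GRADIENT_ALT,1,5,param1=120,param2=.6,minRadius=int(rlo*k),maxRadius=int(rhi*k))
    return [] if h is None else [((max(x,0)+(q[0]+.5)/k-.5).round(2),(max(y,0)+(q[1]+.5)/k-.5).round(2),(q[2]/k).round(2)) for q in h[0]]
E
python3 - <<'E'
from h import *
a=load('pics/wa.png');b=load('pics/wb.png')
p=tri((a,377.6,163.6),(b,258.5,164.6)); print('tipL',p)
for d in(a,b):
    print('cap',circles(d,proj(d,[.467,-.239,.098]),18,25)); print('plate',circles(d,proj(d,[.467,-.239,.048]),38,48)[:4])
E
```

```text
tipL [ 0.46974295 -0.21749848  0.08140945]
cap [(np.float32(384.88), np.float32(197.88), np.float32(22.13)), (np.float32(386.62), np.float32(199.62), np.float32(20.88)), (np.float32(374.88), np.float32(184.88), np.float32(21.06)), (np.float32(383.12), np.float32(201.88), np.float32(19.87)), (np.float32(376.38), np.float32(189.12), np.float32(23.47))]
plate [(np.float32(371.88), np.float32(181.38), np.float32(42.68))]
cap [(np.float32(262.88), np.float32(200.38), np.float32(22.53)), (np.float32(266.88), np.float32(198.88), np.float32(23.16)), (np.float32(271.88), np.float32(185.62), np.float32(21.72)), (np.float32(261.12), np.float32(198.62), np.float32(23.41)), (np.float32(262.88), np.float32(200.38), np.float32(20.32)), (np.float32(266.88), np.float32(191.38), np.float32(20.71))]
plate [(np.float32(275.62), np.float32(182.62), np.float32(43.0))]
```

```bash
cat >> h.py <<'E'
from scipy.ndimage import map_coordinates
from scipy.optimize import least_squares
def fitcirc(d,c,r,w=3,sign=0):
    g=cv2.GaussianBlur(cv2.cvtColor(d['pixels'],cv2.COLOR_RGB2GRAY),(0,0),.7).astype(float); c=np.array(c,float)
    for it in range(4):
        t=np.linspace(0,2*np.pi,180,endpoint=False); rr=np.arange(r-w,r+w,.1)
        X=c[0]+np.outer(np.cos(t),rr);Y=c[1]+np.outer(np.sin(t),rr)
        G=np.gradient(map_coordinates(g,[Y,X],order=1),axis=1); S=np.abs(G) if sign==0 else np.maximum(sign*G,0)
        j=S.argmax(1); ok=(S.max(1)>.6)&(j>2)&(j<len(rr)-3); px=X[range(180),j][ok];py=Y[range(180),j][ok]
        f=least_squares(lambda q:np.hypot(px-q[0],py-q[1])-q[2],[*c,r],loss='cauchy',f_scale=.2)
        c=f.x[:2];r=f.x[2];w=max(w*.8,1.5)
    res=np.abs(f.fun); return c.round(2),round(r,2),(res<.4).sum(),ok.sum()
E
python3 - <<'E'
from h import *
a=load('pics/wa.png');b=load('pics/wb.png')
C=[];P=[]
for d,cc,pp in((a,(386,202),(375,181)),(b,(263.3,201.5),(274.2,183))):
    q=fitcirc(d,cc,21.2,4);C.append(q);print('cap',q); q=fitcirc(d,pp,43.4,4,-1);P.append(q);print('plate',q)
for n,F in(('cap',C),('plate',P)): print(n,tri((a,*F[0][0]),(b,*F[1][0])))
E
```

```text
cap (array([386.17, 200.13]), np.float64(20.7), np.int64(61), np.int64(157))
plate (array([374.65, 182.01]), np.float64(42.81), np.int64(56), np.int64(165))
cap (array([263.72, 199.05]), np.float64(22.15), np.int64(82), np.int64(160))
plate (array([272.81, 182.3 ]), np.float64(42.43), np.int64(62), np.int64(146))
cap [ 0.46895148 -0.23899677  0.09327131]
plate [ 0.46839589 -0.23744649  0.04784241]
```

```bash
python3 -m crank '[[[-20,10,0,0,-1],[-15,15,15,0,-1],[0,0,25,0,-1],[0,0,24,0,-1],[0,0,0,0,-1],[0,0,0,0,-1],[0,0,0,0,-1],[0,0,0,0,-1]]]' && python3 -c "
from h import *
snap('wrist','pics/wc.png')" && python3 -m crank '[[[0,-20,0,0,-1],[0,-35,0,0,-1],[0,-35,0,0,-1],[0,-30,0,0,-1],[0,-10,0,0,-1],[0,0,0,0,-1],[0,0,0,0,-1],[0,0,0,0,-1],[0,0,0,0,-1]]]' && python3 - <<'E'
from h import *
snap('wrist','pics/wd.png')
o=[]
for f in('c','d'):
    d=load(f'pics/w{f}.png'); u,v=proj(d,[.472,-.228,.085]).astype(int)
    x=max(u-50,0);y=max(v-60,0);print(f,x,y)
    g=d['pixels'][y:y+130,x:x+100].astype(float)
    g=np.where(g>200,(g-200)*2.3+128,g*.64)
    o.append(cv2.resize(g,None,fx=4,fy=4,interpolation=0))
cv2.imwrite('pics/c4.png',np.hstack(o)[:,:,::-1].astype(np.uint8))
E
```

```text
time: 3.88
position: [0.5201, -0.3037, 0.0769]
tool_rot: [2.479, 1.924, 0.001]
ft_force: [-0.4, 0.9, -0.6]
grip_width: 0.996
grip_force: 0.0
time: 4.68
position: [0.3949, -0.2712, 0.0752]
tool_rot: [2.48, 1.926, 0.002]
ft_force: [0.0, 0.6, -0.0]
grip_width: 0.995
grip_force: 0.0
c 132 72
d 419 73
```

View pics/c4.png

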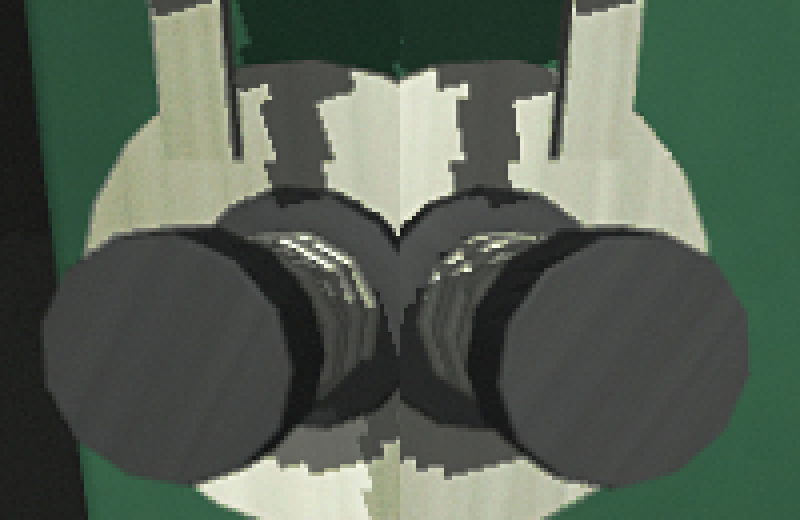

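The views now resolve well. In the left crop the cap top spans 43–292 px and the finger ends at y≈158 with its right edge near 232. In the right crop the cap spans 500–749 px and the finger's left edge is near 562, ending at y≈160. Next I'll get sub-pixel edges.

```bash
python3 - <<'E'
from h import *
c=load('pics/wc.png');d=load('pics/wd.png')
C=[fitcirc(c,(173.4,160.5),31.1,3),fitcirc(d,(474.6,162.3),31.1,3)];print(C,'cap',tri((c,*C[0][0]),(d,*C[1][0])))
gc=c['pixels'].mean(2).astype(int);gd=d['pixels'].mean(2).astype(int)
print(gc[96:116:2,169:195]);print(gd[96:116:2,455:482])
for n,dd,cc in(('c',c,(191,0)),('d',d,(0,0))):
    m=(dd['pixels'].mean(2)<0)
E
```

```text
[(array([173.68, 159.64]), np.float64(31.46), np.int64(54), np.int64(106)), (array([474.35, 160.88]), np.float64(31.28), np.int64(56), np.int64(96))] cap [ 0.46856558 -0.23820509  0.09486391]
[[101  96 148 212 212 213 213 211 212 211 212 214 213 215 214 210 213 212
  220 184 104  58 155 216 222 223]
 [ 99  97 126 214 211 214 214 214 212 211 213 214 217 215 214 211 212 215
  216 203 129  58 121 210 222 221]
 [ 95  92 177 211 211 211 214 214 212 212 209 214 217 215 216 214 212 211
  215 222 146  59 123 211 222 222]
 [208 220 218 209 208 209 211 211 211 212 212 214 216 216 214 212 210 212
  215 221 157  77  90 208 222 221]
 [218 218 217 213 209 211 213 213 212 213 211 212 215 215 217 213 212 211
  215 221 172  94  59 208 222 220]
 [217 215 215 210 211 211 213 213 213 211 212 212 215 214 216 214 211 213
  213 219 177  96  61 171 218 221]
 [218 216 215 215 208 208 212 210 211 210 210 212 215 215 215 214 212 213
  214 216 205 111  63 136 217 218]
 [218 217 214 214 209 208 211 212 212 210 208 211 213 214 215 213 213 210
  212 215 222 110  56 135 218 219]
 [218 216 216 214 213 215 216 217 21
[... 613 characters left out ...]
 227 225 214 110 116]
 [233 219  98  83 173 230 224 225 226 224 225 223 223 226 226 226 223 221
  221 223 222 222 223 226 227 222 156]
 [233 217  59  90 173 232 225 225 226 226 224 224 225 225 226 224 222 221
  221 223 222 222 222 223 222 225 226]
 [229 180  62 107 192 228 225 225 225 223 222 223 224 223 225 224 222 220
  220 221 222 222 224 224 223 224 224]
 [226 166  62 115 208 225 224 226 225 224 225 223 223 225 225 224 221 220
  222 222 223 223 224 224 224 223 224]
 [225 166 139 166 231 228 224 225 226 225 225 224 224 226 227 225 222 222
  222 223 221 222 224 225 224 223 224]
 [227 228 229 227 228 228 228 227 227 226 227 226 226 226 230 231 229 228
  225 224 222 222 224 224 224 223 224]]
```

```bash
python3 - <<'E'
from h import *
c=load('pics/wc.png');d=load('pics/wd.png')
t=tri((c,172.23,111.2),(d,458.27,111.8));print('tipL',t, 'tipR',tri((c,189.83,111.2),(d,475.87,111.8)))
for a,b in(((173.68,159.64),(474.35,160.88)),((173.4,160.),(474.6,161.))):
    p=tri((c,*a),(d,*b));print('cap',p,(p-t)*1000)
s=ctrl.get_state(); Rm=R.from_rotvec(s['tool_rot']).as_matrix()
tip=t+.004*Rm[:,1]; ax=tip-.021*Rm[:,0]; print('axis',ax)
print('to cap: tool mm',1000*Rm.T@(p-s['position']),1000*Rm.T@(ax-s['position']),s['position'])
E
```

```text
tipL [ 0.4696678  -0.21760495  0.08210604] tipR [ 0.4775295  -0.2196163   0.08202175]
cap [ 0.46856558 -0.23820509  0.09486391] [ -1.10221892 -20.60014904  12.75786433]
cap [ 0.46854186 -0.23826077  0.09514617] [ -1.12593588 -20.65582682  13.0401255 ]
axis [ 0.4683495  -0.23894182  0.08210715]
to cap: tool mm [ 50.07491593  63.56854473 -20.17399253] [49.36505926 63.53440821 -7.1351424 ] [ 0.3945884  -0.27105982  0.07488402]
```

```bash
python3 -m crank '[[[0,0,-20,0,1],[0,0,-26,0,1],[10,20,0,0,1],[20,25,0,0,1],[20,18.5,0,0,1],[0,0,5,0,1],[0,0,5,0,1],[0,0,5,0,1],[0,0,0,0,1],[0,0,0,0,1]]]' 10; python3 -m crank '[[[0,0,0,0,1],[0,0,1,0,1],[0,0,1,0,1],[0,0,0,0,1],[0,0,0,0,1]]]'; python3 -m crank '[[[0,0,1,0,1],[0,0,0,0,1],[0,0,0,0,1]]]'; python3 -m crank '[[[0,0,1,0,1],[0,0,0,0,1],[0,0,0,0,1]]]'; python3 -m crank '[[[0,0,1,0,1],[0,0,0,0,1],[0,0,0,0,1]]]'
```

```text
time: 5.57
position: [0.4658, -0.239, 0.1048]
tool_rot: [-2.483, -1.923, 0.002]
ft_force: [0.5, -0.2, -0.0]
grip_width: 0.326
grip_force: 0.0
time: 5.98
position: [0.4669, -0.2384, 0.1036]
tool_rot: [2.482, 1.926, -0.0]
ft_force: [-0.4, -0.5, 0.3]
grip_width: 0.022
grip_force: 0.0
time: 6.23
position: [0.467, -0.2382, 0.1025]
tool_rot: [-2.482, -1.926, 0.0]
ft_force: [-0.9, -0.5, -0.2]
grip_width: 0.003
grip_force: 0.0
time: 6.48
position: [0.467, -0.2383, 0.1015]
tool_rot: [-2.482, -1.926, 0.0]
ft_force: [-0.2, -0.7, -0.5]
grip_width: 0.007
grip_force: 0.0
time: 6.73
position: [0.4669, -0.2382, 0.1005]
tool_rot: [-2.482, -1.926, 0.0]
ft_force: [-0.2, -0.2, 0.1]
grip_width: 0.007
grip_force: 0.0
```

```bash
cat > r.py <<'E'
from bench import ctrl
s=ctrl.get_state();print('%.2f z %.2f F %s'%(s['time'],s['position'][2]*1000,s['ft_force'].round(2)))
E
python3 -m crank '[[[0,1.5,1,0,1],[0,0,0,0,1],[0,0,0,0,1]]]' | grep -E 'pos|ft_'; python3 -m crank '[[[0,0,2,0,1],[0,0,0,0,1],[0,0,0,0,1]]]'| grep -E 'pos|ft_'; python3 -m crank '[[[0,0,1,0,1],[0,0,0,0,1],[0,0,0,0,1]]]'| grep -E 'pos|ft_';  python3 -m crank '[[[0,0,1,0,1],[0,0,0,0,1],[0,0,0,0,1]]]'| grep -E 'pos|ft_'; python3 -m crank '[[[0,0,1,0,1],[0,0,0,0,1],[0,0,0,0,1]]]'| grep -E 'pos|ft_'; python3 -m crank '[[[0,0,1,0,1],[0,0,0,0,1],[0,0,0,0,1]]]'| grep -E 'pos|ft_'
```

```text
position: [0.4685, -0.2386, 0.0995]
ft_force: [0.8, -1.2, 0.8]
position: [0.4683, -0.2386, 0.0974]
ft_force: [-0.1, 0.7, -0.1]
position: [0.4684, -0.2387, 0.0965]
ft_force: [0.1, 0.0, 0.7]
position: [0.4685, -0.2387, 0.0956]
ft_force: [-0.2, -0.6, -0.6]
position: [0.4685, -0.2387, 0.0946]
ft_force: [-0.1, 0.2, 0.7]
position: [0.4685, -0.2387, 0.0935]
ft_force: [0.0, -0.0, 0.9]
```

```bash
cat > dial.py <<'E'
from h import *
import sys
def dial(n,z=.046):
    d=snap(n); ux=np.array([.969,-.247,0]);uy=np.array([.247,.969,0]); c=np.array([.4684,-.2387,0])+.092*ux+[0,0,z]
    im=d['pixels'].astype(int); hsv=cv2.cvtColor(d['pixels'],cv2.COLOR_RGB2HSV)
    best=[]
    th=np.arange(-.5,5.5,.02); 
    dark=[];br=[]
    for t in th:
        v=[];b=[]
        for r in np.arange(.010,.026,.001):
            P=c-ux*r*np.cos(t)+uy*r*np.sin(t)   # clockwise from -x
            p=np.round(proj(d,P)).astype(int)
            if 0<=p[0]<640 and 0<=p[1]<400:
                v.append(im[p[1],p[0]].mean()); b.append(hsv[p[1],p[0],1])
        dark.append(np.mean(v) if v else 255); br.append(np.mean(b) if b else 0)
    dark=np.array(dark);br=np.array(br)
    i=dark.argmin();j=br.argmax()
    print(n,'dark at %.2f (%.0f, med %.0f)  brass at %.2f (%.0f, med %.0f)'%(th[i],dark[i],np.median(dark),th[j],br[j],np.median(br)))
    return d
if __name__=='__main__':
    for n in sys.argv[1:]: dial(n)
E
python3 dial.py wrist scene; for i in 1; do python3 r.py; done
```

```text
wrist dark at 0.24 (25, med 255)  brass at 0.48 (94, med 1)
scene dark at 0.08 (116, med 242)  brass at 0.30 (81, med 11)
8.33 z 93.58 F [ 0.49 -0.45  1.03]
```

```bash
python3 -m crank '[[[0,0,1,0,1],[0,0,1,0,1],[0,0,0,0,1],[0,0,0,0,1]]]'| grep -E 'pos|ft_';python3 r.py; python3 - <<'E'
from dial import *
d=dial('wrist'); cv2.imwrite('pics/w5.png',d['pixels'][:,:,::-1]); dial('scene')
E
```

```text
position: [0.4685, -0.2387, 0.0916]
ft_force: [-0.0, -0.2, 0.9]
8.67 z 91.56 F [-0.03 -0.18  0.94]
wrist dark at 0.32 (30, med 255)  brass at 0.56 (93, med 1)
scene dark at 0.24 (131, med 242)  brass at 0.38 (73, med 11)
```

View pics/w5.png

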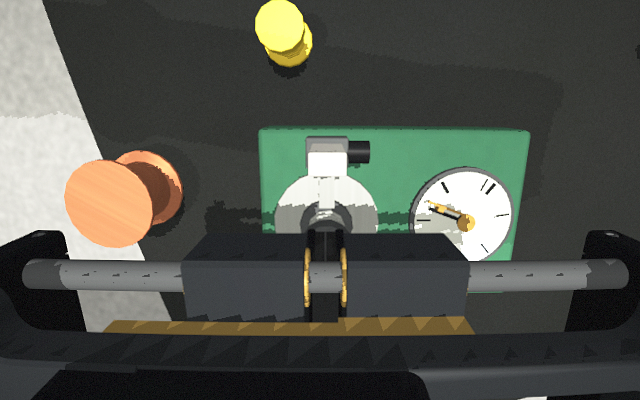

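The picture shows the fingers on the cap and the needle and brass hand at about 0.3 rad (≈1.5 N) on the dial at (467,222). It is a soft spring, so I'll press on carefully towards 85 mm.

```bash
python3 -m crank '[[[0,0,1,0,1],[0,0,1,0,1],[0,0,1,0,1],[0,0,1,0,1],[0,0,0.7,0,1],[0,0,0,0,1],[0,0,0,0,1],[0,0,0,0,1]]]'| grep -E 'pos|ft_';python3 r.py; python3 - <<'E'
from dial import *
d=dial('wrist'); np.savez('pics/w6.npz',**{k:np.array(v) for k,v in d.items()})
u,v=proj(d,[.4736,-.2185,.0851]); print('tip proj',u,v)
y,x=int(v)-35,int(u)-45; g=d['pixels'][y:y+85,x:x+90].astype(float); g=np.where(g>200,(g-200)*2.3+128,g*.64)
print(x,y); cv2.imwrite('pics/c6.png',cv2.resize(g,None,fx=7,fy=7,interpolation=0)[:,:,::-1].astype(np.uint8))
E
```

```text
position: [0.4685, -0.2387, 0.0869]
ft_force: [0.6, 0.1, 2.9]
9.43 z 86.93 F [0.56 0.09 2.91]
wrist dark at 0.52 (28, med 254)  brass at 0.74 (90, med 1)
tip proj 326.16355178626117 211.5842463836059
281 176
```

View pics/c6.png

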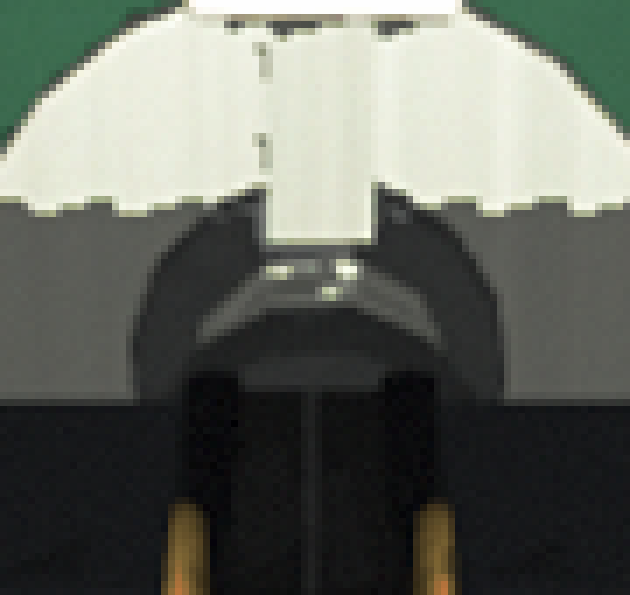

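The crop shows the pointer's end at row ≈211 and the cap's near rim at row ≈227, directly in front of it and still slightly high. I'll go the last 1.7 mm and hold over a second.

```bash
python3 -m crank '[[[0,0,0.6,0,1],[0,0,0.6,0,1],[0,0,0.4,0,1],[0,0,0,0,1],[0,0,0,0,1],[0,0,0,0,1],[0,0,0,0,1]]]'| grep -E 'pos|ft_';python3 - <<'E'
from dial import *
import dial as D
d=dial('wrist'); 
S=D.snap
for f in('w1','wa','wb','wc'):
    D.snap=lambda n:load(f'pics/{f}.png')
    try: dial(f)
    except Exception as e: print(f,e)
g=d['pixels'].mean(2)
# tip end row & rim row over columns near centre
u,v=[int(q) for q in proj(d,[.4736,-.2185,.0851])]
print(u,v); print(g[v-4:v+20,u-4:u+5].mean(1).round(0))
o=load('pics/w6'); print(o['pixels'].mean(2)[v-4:v+20,u-4:u+5].mean(1).round(0))
for zt in (.084,.085,.086):
  for zr in(.0869,.0853):
    ux=np.array([.247,.969,0]);ax=np.array([.4684,-.2388,0])
    print(zt,zr,proj(d,ax+.021*ux+[0,0,zt])[1]-proj(d,ax+.014*ux+[0,0,zr])[1])
E
python3 r.py
```

```text
position: [0.4685, -0.2387, 0.0853]
ft_force: [0.3, 0.4, 3.6]
wrist dark at 0.58 (26, med 254)  brass at 0.78 (88, med 1)
w1 dark at 0.08 (74, med 255)  brass at 0.26 (75, med 0)
wa dark at 0.08 (33, med 255)  brass at 0.30 (90, med 1)
wb dark at 0.10 (60, med 255)  brass at 0.28 (84, med 1)
wc dark at 0.08 (45, med 251)  brass at 0.30 (87, med 3)
326 212
[239. 240. 243. 217. 141. 136. 167. 167. 141. 132. 143. 115.  72.  62.
  60.  56.  54.  55.  65.  74.  75.  72.  75.  59.]
[240. 243. 217. 143. 131. 185. 196. 160. 146. 165. 166. 118.  66.  57.
  55.  54.  56.  56.  64.  74.  74.  73.  75.  58.]
0.084 0.0869 -15.003957117759882
0.084 0.0853 -13.91760317164281
0.085 0.0869 -14.403754757619595
0.085 0.0853 -13.317400811502523
0.086 0.0869 -13.79668523605335
0.086 0.0853 -12.710331289936278
10.12 z 85.28 F [0.44 0.11 2.25]
```

```bash
python3 -m crank '[[[0,0,0.4,0,1],[0,0,0,0,1],[0,0,0,0,1],[0,0,0,0,1],[0,0,0,0,1],[0,0,0,0,1],[0,0,0,0,1],[0,0,0,0,1],[0,0,0,0,1],[0,0,0,0,1]]]'| grep -E 'pos|ft_';python3 dial.py wrist; python3 -m crank '[[[0,0,0,0,1],[0,0,0,0,1],[0,0,0,0,1],[0,0,0,0,1],[0,0,0,0,1],[0,0,0,0,1]]]'| grep -E 'pos|ft_';python3 dial.py wrist scene
```

```text
position: [0.4685, -0.2387, 0.0849]
ft_force: [0.6, -0.2, 3.0]
wrist dark at 0.60 (23, med 252)  brass at 0.82 (86, med 2)
position: [0.4685, -0.2387, 0.0849]
ft_force: [0.7, -0.5, 2.8]
wrist dark at 0.60 (25, med 252)  brass at 0.82 (86, med 1)
scene dark at 0.54 (133, med 241)  brass at 0.68 (70, med 11)
```

The load reads ≈3 N at the mark, below 5 N, so the spring goes in the pocket beside the tab. I'll release it, then grip the cap.

```bash
python3 -m crank '[[[0,0,-3,0,1],[0,0,-5,0,1],[0,0,-6,0,1],[0,0,-6,0,1],[0,0,-10,0,1],[0,0,0,0,-1],[0,0,0,0,-1],[0,0,0,0,-1],[0,0,0,0,-1],[0,0,0,0,-1]]]' 12; python3 -m crank '[[[0,0,0,0,-1],[0,0,0,0,-1],[0,0,0,0,-1],[0,0,0,0,-1],[0,0,0,0,-1]]]'; python3 dial.py wrist
```

```text
time: 12.43
position: [0.4681, -0.2385, 0.1144]
tool_rot: [-2.481, -1.925, 0.001]
ft_force: [0.4, -0.6, 0.7]
grip_width: 0.301
grip_force: 0.0
time: 12.85
position: [0.4684, -0.2386, 0.1148]
tool_rot: [-2.482, -1.926, 0.0]
ft_force: [-0.1, -0.1, -0.2]
grip_width: 0.686
grip_force: 0.0
wrist dark at 0.10 (27, med 234)  brass at 0.82 (78, med 7)
```

```bash
python3 -m crank '[[[0,0,0,0,-1],[0,0,5,0,-1],[0,0,10,0,-1],[0,0,10,0,-1],[0,0,8,0,-1],[0,0,6,0,-1],[0,0,0,0,-1],[0,0,0,0,1],[0,0,0,0,1],[0,0,0,0,1]]]' 12; python3 -m crank '[[[0,0,0,0,1],[0,0,0,0,1],[0,0,0,0,1],[0,0,0,0,1],[0,0,0,0,1],[0,0,0,0,1],[0,0,0,0,1],[0,0,0,0,1],[0,0,0,0,1],[0,0,0,0,1]]]'
```

```text
time: 13.73
position: [0.4689, -0.2388, 0.0763]
tool_rot: [2.481, 1.925, 0.0]
ft_force: [-0.6, 0.0, -0.7]
grip_width: 0.852
grip_force: 0.0
time: 14.57
position: [0.4685, -0.2387, 0.0759]
tool_rot: [2.482, 1.926, -0.0]
ft_force: [-0.3, 0.3, 0.1]
grip_width: 0.313
grip_force: 12.0
```

```bash
python3 -m crank '[[[0,0,-8,0,1],[0,0,-20,0,1],[0,0,-30,0,1],[0,0,-30,0,1],[0,0,-20,0,1],[0,0,0,0,1]]]'; python3 - <<'E'
from h import *
s=ctrl.get_state();print(s['joint_positions'].round(2))
d=load('pics/top0.png'); c=np.array([.533,.2138,.0]);y=np.array([.205,.979,0]);x=np.array([.979,-.205,0])
hsv=cv2.cvtColor(d['pixels'],cv2.COLOR_RGB2HSV)
for k in(-1,0,1): print(k,proj(d,c+.0885*k*y+[0,0,.004]),c+.0885*k*y)
g=d['pixels'].mean(2)
for k in np.arange(-.15,.19,.004):
    p=c+k*y+[0,0,.01]; u,v=proj(d,p).round().astype(int); print('%d:%d'%(k*1000,g[v,u]),end=' ')
print()
for k in np.arange(-.06,.0601,.004):
    p=c+.0885*y+k*x+[0,0,.01]; u,v=proj(d,p).round().astype(int); print('%d:%d'%(k*1000,g[v,u]),end=' ')
E
```

```text
time: 15.07
position: [0.4713, -0.2398, 0.1894]
tool_rot: [2.475, 1.921, 0.005]
ft_force: [0.8, -0.3, 0.8]
grip_width: 0.315
grip_force: 12.0
[ 0.87  0.1  -0.48  1.79  0.05  1.25  0.13]
-1 [255.26047709 207.1085208 ] [0.5148575 0.1271585 0.       ]
0 [226.08974058 201.70885696] [0.533  0.2138 0.    ]
1 [197.28288359 196.35671015] [0.5511425 0.3004415 0.       ]
-150:64 -146:65 -142:65 -137:49 -133:41 -129:228 -125:217 -121:217 -117:216 -113:216 -109:217 -105:217 -101:216 -97:216 -93:217 -89:217 -85:218 -81:217 -77:217 -73:217 -69:217 -65:218 -61:217 -57:217 -53:219 -49:107 -45:84 -41:96 -37:222 -33:218 -29:217 -25:218 -21:218 -17:217 -13:218 -9:217 -5:218 -1:217 2:218 6:217 10:217 14:217 18:217 22:217 26:215 30:216 34:230 38:185 42:95 46:86 50:224 54:217 58:215 62:215 66:215 70:215 74:215 78:214 82:214 86:214 90:213 94:213 98:213 102:213 106:212 110:213 114:212 118:214 122:219 126:203 130:84 134:47 138:157 142:202 146:215 150:210 154:209 158:208 162:214 166:128 170:62 174:66 178:69 182:65 186:68 
-60:68 -55:68 -51:48 -47:176 -43:210 -39:214 -35:217 -31:216 -27:215 -23:215 -19:215 -15:215 -11:214 -7:214 -3:214 0:214 4:213 8:213 12:213 16:213 20:213 24:212 28:212 32:212 36:212 40:216 44:216 48:192 52:121 56:46 60:62
```

```bash
python3 -m crank '[[[15,0,0,0,1],[30,-3,0,0,1],[39,-4,0,0,1],[39,-4,0,0,1],[39,-4,0,0,1],[39,-4,0,0,1],[39,-4,0,0,1],[39,-4,0,0,1],[39,-4,0,0,1],[39,-4,0,0,1]]]'; python3 -m crank '[[[39,-4,0,0,1],[39,-4,0,0,1],[39,-4,0,0,1],[30,-4,0,0,1],[20,-3,0,0,1],[10,0,0,0,1],[0,0,0,0,1],[0,0,0,0,1],[0,0,0,0,1]]]'; python3 - <<'E'
from h import *
snap('wrist','pics/w7.png')
s=ctrl.get_state(); Rm=R.from_rotvec(s['tool_rot']).as_matrix();print(1000*Rm.T@(np.array([.551,.300,.033])-s['position']),s['joint_positions'].round(2))
E
```

```text
time: 15.9
position: [0.5227, 0.1175, 0.1836]
tool_rot: [2.482, 1.925, -0.001]
ft_force: [0.0, 0.4, -0.0]
grip_width: 0.318
grip_force: 12.0
time: 16.65
position: [0.5493, 0.2896, 0.1834]
tool_rot: [2.483, 1.922, -0.002]
ft_force: [-0.3, -0.6, -0.1]
grip_width: 0.314
grip_force: 12.0
[ 10.85629394  -1.17677901 150.56822379] [ 0.12  0.39 -0.83  1.56  0.3   1.32 -0.99]
```

View pics/w7.png

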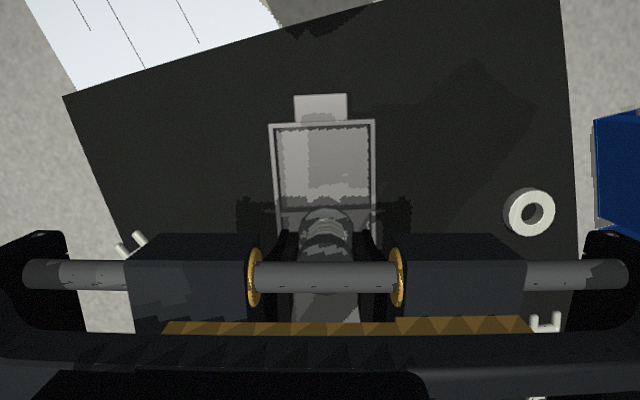

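The view shows the spring held upright at (325,225) and the tab pocket spanning (277–372, 127–208) just ahead. I'll check its centre with a ray while moving down.

```bash
python3 -c "
from h import *
d=load('pics/w7.png');print([onz(d,*p,.004)[:2].round(3) for p in ((323,168),(280,130),(370,127))], proj(d,[.551,.3,.004]))"; python3 -m crank '[[[6,-1,10,0,1],[5,0,25,0,1],[0,0,35,0,1],[0,0,35,0,1],[0,0,20,0,1],[0,0,8,0,1],[0,0,0,0,1],[0,0,0,0,1],[0,0,0,0,1]]]'
```

```text
[array([0.549, 0.301]), array([0.517, 0.349]), array([0.605, 0.329])] [324.90511929 168.6576221 ]
time: 17.45
position: [0.5518, 0.3037, 0.0527]
tool_rot: [2.482, 1.925, 0.005]
ft_force: [1.0, -0.3, 0.6]
grip_width: 0.313
grip_force: 12.0
```

```bash
python3 -m crank '[[[-2,0,8,0,1],[0,0,6,0,1],[0,0,4,0,1],[0,0,1,0,1],[0,0,0,0,1],[0,0,0,0,1],[0,0,0,0,1]]]'; python3 -m crank '[[[0,0,0.7,0,1],[0,0,0,0,1],[0,0,0,0,1],[0,0,0,0,1]]]'
```

```text
time: 18.03
position: [0.5501, 0.3011, 0.032]
tool_rot: [2.482, 1.926, 0.0]
ft_force: [0.7, 0.8, 0.3]
grip_width: 0.316
grip_force: 12.0
time: 18.37
position: [0.5501, 0.3011, 0.0312]
tool_rot: [2.482, 1.926, 0.0]
ft_force: [-0.6, -0.6, 0.4]
grip_width: 0.319
grip_force: 12.0
```

```bash
python3 -m crank '[[[0,0,0,0,-0.5],[0,0,0,0,-0.5],[0,0,0,0,-0.5],[0,0,0,0,-0.5],[0,0,0,0,-0.5],[0,0,0,0,-0.5],[0,0,0,0,-0.5],[0,0,0,0,-0.5],[0,0,0,0,-0.5],[0,0,0,0,-0.5]]]'; python3 -m crank '[[[0,0,-5,0,-0.5],[0,0,-15,0,-0.5],[0,0,-30,0,-0.5],[0,0,-35,0,-0.5],[-20,0,-35,0,-0.5],[-40,0,0,0,-0.5],[-40,0,0,0,-0.5],[0,0,0,0,-0.5],[0,0,0,0,-0.5],[0,0,0,0,-0.5]]]'; python3 - <<'E'
from h import *
d=snap('wrist','pics/w8.png')
u,v=proj(d,[.5501,.3011,.054]);print(u,v,proj(d,[.5501,.3011,.004]))
print(circles(d,(u,v),12,22))
q=fitcirc(d,(u,v),336*14/(.31),4);print(q,onz(d,*q[0],.054))
g=d['pixels'].mean(2).astype(int);print(g[int(v)-30:int(v)+36:3,int(u)-30:int(u)+33:3])
from dial import dial
# other items unchanged vs start (rack springs, pointer) in scene
s0=load('pics/scene0.png')['pixels'].astype(int);s1=snap('scene','pics/scene9.png')['pixels'].astype(int)
m=(np.abs(s0-s1).max(2)>40).astype(np.uint8);n,l,st,c=cv2.connectedComponentsWithStats(m);print([(*a[:5],) for a in st[1:] if a[4]>15])
dial('scene')
E
```

```text
time: 19.2
position: [0.55, 0.301, 0.0311]
tool_rot: [2.482, 1.926, -0.0]
ft_force: [0.2, 0.1, 0.1]
grip_width: 0.745
grip_force: 0.0
time: 20.03
position: [0.5256, 0.2045, 0.1524]
tool_rot: [2.482, 1.925, 0.003]
ft_force: [0.4, 0.8, 0.5]
grip_width: 0.75
grip_force: 0.0
325.48684213110283 68.59263449039938 [325.37829186  74.96740684]
[(np.float32(322.62), np.float32(70.88), np.float32(19.91)), (np.float32(326.38), np.float32(67.88), np.float32(19.6)), (np.float32(328.62), np.float32(70.12), np.float32(20.37)), (np.float32(324.62), np.float32(74.12), np.float32(16.03)), (np.float32(322.62), np.float32(65.88), np.float32(15.85))]
(array([325.49,  68.59]), np.float64(15174.19), np.int64(0), np.int64(0)) [0.55010269 0.3011012  0.054     ]
[[234 234 233 234 234 235 235 235 235 235 235 234 234 234 234 234 233 234
  232 233 232]
 [233 233 235 234 234 234 236 236 235 235 235 234 235 235 234 234 235 235
  232 232 231]
 [233 233 234 235 235 235 234 234 236 235 236 235 234 234 235 234 234 232
  232 233 232]
 [234 234 233 234 235 235 234 235 235 233 235 234 234 234 233 233 233 234
  234 234 232
[... 2425 characters left out ...]
138), np.int32(9), np.int32(6), np.int32(36)), (np.int32(394), np.int32(142), np.int32(9), np.int32(6), np.int32(33)), (np.int32(116), np.int32(151), np.int32(8), np.int32(9), np.int32(32)), (np.int32(390), np.int32(150), np.int32(14), np.int32(11), np.int32(97)), (np.int32(0), np.int32(161), np.int32(258), np.int32(223), np.int32(10607)), (np.int32(327), np.int32(160), np.int32(61), np.int32(42), np.int32(758)), (np.int32(259), np.int32(177), np.int32(15), np.int32(7), np.int32(58)), (np.int32(236), np.int32(255), np.int32(20), np.int32(28), np.int32(357)), (np.int32(267), np.int32(292), np.int32(12), np.int32(12), np.int32(55))]
scene dark at -0.18 (158, med 254)  brass at 0.70 (71, med 1)
```

```bash
python3 -c "
from bench import job
print(job.close_job())"
```

```text
the job is handed in; nothing more can be done
None
```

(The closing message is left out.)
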